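# Bring the tester's screen down to its second notch

## Robot

A 6-joint arm with a two-finger parallel gripper is mounted at the origin on the work surface. World frame = base frame: x ahead of the robot, y to its left, z up, the work surface at z = 0. Lengths are in m, angles in rad, forces in N, time in s.
With the tool pointing down it reaches from about 0.35 to 0.925 m from the base axis. Payload 6.4 kg.
Tool frame: the origin (TCP) lies midway between the tips of the shut fingers; the grasp point (between the pads) lies 19 mm behind it (arm.grasp_offset is the distance from the TCP to the grasp point, in m); z points along the fingers, y is the line along which they close (so a half turn about z gives the same grasp; the last joint's range is limited). The gripper opens to 85 mm and grips with 20 to 120 N. Pads are 22 mm wide; open, the fingers measure 114 mm over their backs; the gripper's body (76 mm by 85 mm) begins 54 mm behind the grasp point. The pads swing forward as they close: fully open they stand 13 mm farther back than shut.
Start: joints at [1.135, 0.245, 1.558, -0, 1.339, -0.174], TCP at [0.168, 0.628, 0.231] pointing down, gripper open.
Joint ranges: [-3.13, 3.13], [-1.02, 2.26], [0.13, 2.54], [-0.95, 4.09], [0.21, 2.88], [-2.74, 2.74]. Speed limits (rad/s): [2.57, 2.57, 3.14, 3.14, 3.14, 3.14].

## Interface

Orientations are given as a unit quaternion [x, y, z, w].
In Python, from rig import arm gives the robot as it stands.
- The arm moves only by the tool carry_out, never from a script. Its argument "deltas" is a list of rows, each an object with "travel": the shift along the tool's x, y, z scaled (see below), a list of three; "delta_rot": the turn, a rotation vector about the tool's x, y, z scaled (see below), a list of three; "fingers": the opening, from 0 (shut) to 1 (fully open). A call has exactly 8 rows; each row shifts and turns the commanded pose from where the row before left it, along the tool's axes as they then stand; what a row does not reach is not made up. The controller multiplies each number of a shift by 0.1 m and each number of a turn by 90 degrees. A row lasts 1/8 s, in which the tool goes at most 62.5 mm and 10.7 degrees, less where a joint would pass 70% of its speed; a pose out of reach is approached as far as the arm can. A call with a number of a shift or a turn outside -1 to 1 is refused whole. A call with a gripper value outside its range is refused whole. The fingers move at their own pace and stop on an object; "squeeze" is the grip in N (left out, the last holds). Time passes only in rows, so rows that do not move let the fingers close, or fill a call up. It gives the time, the measured TCP pose, the force, the opening and the grip force at its end, in the units of the state.
- arm.sense(): the state, without advancing time (a new reading comes with each control period).
- arm.read_camera(name): name is "scene" or "top"; returns (picture, depth): 384x512x3 uint8, red, green, blue; 384x512 float32, m along the optical axis (not along the pixel's ray), 0 where there is no reading.
- arm.camera_model(name): a dict with "fx", "fy", "cx", "cy" (pixels), "distortion" ([k1, k2, p1, p2, k3] as OpenCV has them; the pictures are not rectified), "R" (3x3) and "t" (3): a world point X has camera coordinates R X + t. Camera axes: x right, y down, z forward; pixel columns grow to the right and rows downward; lengths in m; the calibration is good to about 2 mm. A picture is of the moment at which its call begins. camera_model takes no time and is no camera call.
- arm.close_job(): hands the job in; it is judged then, once.
The state is a dict: "clock": time; "joint_pos": joint angles; "qd": joint speeds; "tau": joint torques, N m; "ee_pos": TCP position; "orientation": TCP orientation; "contact_force": force on the tool from outside, world axes, zero at the start; "ft_torque": the same for the moment, N m; "opening": finger opening in m; "grip_force": force on a finger pad.
Only numpy, scipy, OpenCV 4.12 (cv2) and the standard library are available. Lean on these libraries where they do the work, as an engineer would, in place of code of your own. Each camera call takes 0.05 s, during which the arm holds its last target. There are 200 camera calls.

## Task

The tester's touch screen stands too steep on its ratchet tilt stand. Take it by its bar and lift it on through the notches and past the top, so that the pawl is thrown clear, lower it right down onto its rests, where the pawl is pushed back in, then raise it to the second notch up from flat and ease it down until the pawl carries it, and let go. Work gently throughout, never letting the screen drop or heaving against the pawl, the top stop or the rests, and leave the things standing around it alone.

Things in the scene. Friction and masses are not known exactly. Their poses are not given: they have to be found in the camera images.
- stand: Low grey steel frame of the tilt stand, 255 mm long, 270 mm wide over its hinge cheeks, fixed to the bench. Origin at the middle of its foot, on the bench; x runs from the hinge (the edge next to the robot) to the far edge, z up. Hinge axis along y at x = -115 mm, z = 64 mm. Two rubber-topped rests at x = 70 mm, y = +-112 mm carry the board when it lies flat.
- board: Grey steel board, 250 mm wide, 8 mm thick, hinged along its near edge, with a black touch screen (160 x 206 mm); 0.65 to 0.95 kg, centre of mass 100 mm from the hinge. Origin mid-way on the hinge axis; x runs up the board, z out of its face. Its angle is that of its x above the level, 0 on the rests. Let go, it falls at any angle; over 1.2 rad/s (a fall of 1 degree) counts as dropped.
- bar (a point): Middle of the round steel lifting bar (10 mm thick, 110 mm long, along the board's y) beyond the board's far edge: 245 mm from the hinge axis, in the board's plane, 40 mm clear of its edge so that a finger fits between; 64 mm above the bench with the board flat. Pinched from above it turns between the fingers as the board swings. 2.5 to 4.5 N of the weight is felt here, less when steep.
- hinge (a point): Point of the stand on the hinge axis at mid width, 64 mm above the bench; the bar swings about it on a circle of 245 mm. Axes as the stand. The quadrant, a notched steel plate on the board's left edge (+y), turns with it: five saw-tooth notches 80 to 89 mm from the hinge axis, then at its lower end a smooth lobe (105 mm), at its upper end a slanting ramp.
- pawl: Cranked steel pawl, 36 mm long, 8 mm thick, on the bracket, 140 mm left of the stand's middle, nose up. Origin at its pivot, 105 mm from the hinge axis. A spring throws it over centre: in (nose in the quadrant's notches) or out (clear, swung away from the hinge). The lobe throws it out at the top; the ramp pushes it back in over the last 15 degrees before flat; each takes under 4 N at the bar.
- nose (a point): The pawl's rounded nose, 4 mm in radius. In the bracket's frame its z is 122 to 138 mm with the pawl in, 152 mm with it thrown out. It holds the board at about 13, 25, 36, 48 and 60 degrees, give or take 3.5; lifting 2 degrees above a notch's own angle brings it in. It bears some 12 to 21 N under the board's weight and is harmed over 34 N: 3 N of push down at the bar is safe, 8 N is too much.
- bracket: Fixed upright grey steel bracket, a plate 5 mm thick at the left (+y) side of the stand, 155 mm from its middle, carrying the pawl, its spring and the stop pin. Origin under the hinge axis at mid width, at bench height, axes as the stand's; it is bolted in slotted holes, so it sits up to 5 mm off, and the angles of the notches, lobe and stop differ by up to 4 degrees from stand to stand.
- stop (a point): Tip of the top stop, a 10 mm steel pin on the bracket reaching over the board's left edge 60 mm from the hinge axis. The lifted board meets it at 75 to 85 degrees, 3 degrees or more after the pawl is thrown out (at 70 to 75 degrees). 7 N of pull at the bar against the pin is safe, 12 N is too much (60 N at the pin); so is over 15 N of push down at the bar on the rests (30 N).
- tip_cup1: White cup of pipette tips, 72 mm across, 82 mm high with tips to 140 mm, standing on the bench to the right of the stand. Origin at the centre of its foot. A bystander.
- tip_cup2: A second such cup of pipette tips beside the first. Origin at the centre of its foot. A bystander.
- reagent: White bottle with a screw cap, 60 mm across, 125 mm high, standing to the left of the stand. Origin at the centre of its foot. A bystander.
- tube_rack: White rack of small capped tubes, 70 x 160 mm, 72 mm high, to the left of the stand beyond the bottle. Origin at the centre of its foot. A bystander.

How it is judged:
By the outcome, as a careful person would: the job done as asked, in the order asked, and still so for the second after the job is handed in, with the robot touching nothing.
It also fails if it takes over 72 s, if anything falls off the work surface, if the arm or the gripper's body presses on something with over 40 N, if the wrist force passes 120 N, or if a joint passes its speed limit or range.

## Working session

There is one attempt and no reset: what is moved stays moved. The work goes in short steps, Python scripts to look and compute and a tool call to move; the robot and the scene stay as the last step left them, time stands still between calls to the robot, and variables do not carry over. Pictures are saved under pics/ and viewed, at most 12 in all, crops included, and the job is handed in when it is done.

Besides the shell and the picture viewer there is one more tool, called after ">>>" by a JSON object that holds its "method" and its "body", one argument or row to a line. carry_out: Moves the arm, as the interface text tells. Shifts and turns lie within -1 to 1; 1 stands for 0.1 m of shift or 90 degrees of turn. Its arguments: {"type":"object","properties":{"deltas":{"type":"array"},"squeeze":{"type":"number"}},"required":["deltas"]}

```bash
mkdir -p pics; ls; cat > h.py <<'E'
import numpy as np, cv2
from rig import arm
def shot(n):
    p,d=arm.read_camera(n); return p,d,arm.camera_model(n)
def world(uv,z,m):
    "pixels+depth -> world"
    K=np.array([[m['fx'],0,m['cx']],[0,m['fy'],m['cy']],[0,0,1]])
    n=cv2.undistortPoints(np.array(uv,float).reshape(-1,1,2),K,np.array(m['distortion'])).reshape(-1,2)
    c=np.c_[n,np.ones(len(n))]*np.array(z).reshape(-1,1)
    return (c-np.array(m['t']))@np.array(m['R'])
E
python3 - <<'E'
from h import *
for n in('scene','top'):
    p,d,m=shot(n); np.savez(f'pics/{n}0.npz',p=p,d=d); cv2.imwrite(f'pics/{n}0.png',p[:,:,::-1]); print(n,m)
print(arm.sense())
a=[cv2.imread(f'pics/{n}0.png') for n in('scene','top')]
E
```

```text
pics
scene {'fx': 360.3585898916176, 'fy': 360.3585898916176, 'cx': 258.1632736705893, 'cy': 191.58279290770363, 'distortion': array([-0.02324655,  0.        ,  0.        ,  0.        ,  0.        ]), 'R': array([[ 0.12353356,  0.99223538, -0.01443632],
       [ 0.75492374, -0.10341044, -0.64760824],
       [-0.64407267,  0.06910303, -0.7618367 ]]), 't': array([-0.14677884, -0.3268616 ,  1.48206643])}
top {'fx': 446.1351163570293, 'fy': 446.1351163570293, 'cx': 250.88957865754958, 'cy': 191.1605513782745, 'distortion': array([-0.01738887,  0.        ,  0.        ,  0.        ,  0.        ]), 'R': array([[ 0.0152944 , -0.99960724,  0.02348297],
       [-0.99600213, -0.01729806, -0.08763862],
       [ 0.08801041, -0.02204871, -0.99587551]]), 't': array([0.07115604, 0.56908052, 1.37925221])}
{'clock': 0.1, 'joint_pos': array([ 1.13488576e+00,  2.45747853e-01,  1.55889003e+00, -7.76177374e-06,
        1.33867421e+00, -1.74080626e-01]), 'qd': array([-0.00124484, -0.0017033 , -0.00162206, -0.00156463,  0.00387712,
       -0.00100029]), 'tau': array([-7.25799691e-05, -4.30675864e+01, -3.27128005e+01, -1.76674025e-04,
        2.96014288e-03,  2.81170372e-05]), 'ee_pos': array([0.16802405, 0.62739682, 0.23028931]), 'orientation': array([ 1.30540402e-01,  9.91442618e-01, -8.21177801e-04, -2.54563134e-04]), 'contact_force': array([ 0.03529985, -1.07907681,  0.34341771]), 'ft_torque': array([ 0.0075414 ,  0.01081517, -0.00067294]), 'grip_force': 0.0, 'opening': 0.08548750237057942}
```

View pics/scene0.png

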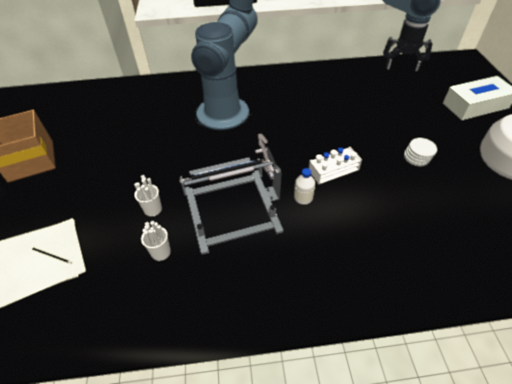

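View pics/top0.png

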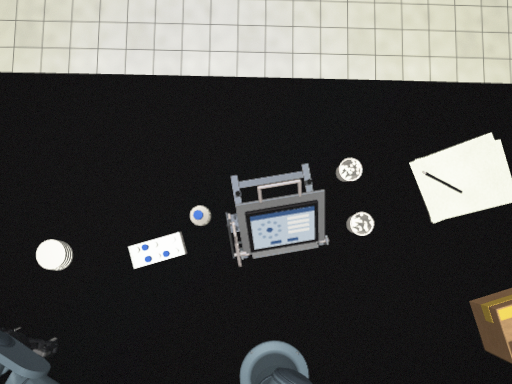

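The scene view (from the far side) shows the stand at about (235,205), with the board edge-on around (225,172). The quadrant and bracket are at (270,165), the bottle at (304,187) and the cups at (148,197) and (156,242). In the top view the bar is at about (280,188), the far frame edge at row 180 and the hinge at about row 250. I'll zoom in next.

```bash
python3 - <<'E'
import cv2,numpy as np
a=cv2.imread('pics/scene0.png')[120:260,165:325]; b=cv2.imread('pics/top0.png')[155:275,215:345]
a=cv2.resize(a,(400,350),interpolation=cv2.INTER_CUBIC); b=cv2.resize(b,(400,369),interpolation=cv2.INTER_CUBIC)
c=np.zeros((369,800,3),np.uint8); c[:350,:400]=a; c[:,400:]=b
cv2.imwrite('pics/z0.png',c)
E
```

```text
(no output)
```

View pics/z0.png

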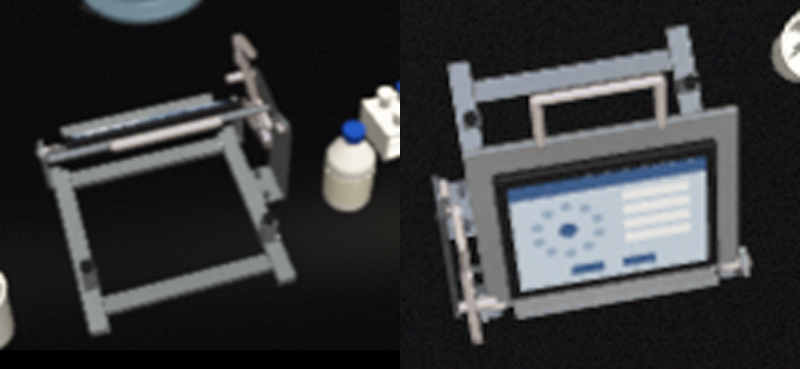

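```bash
python3 - <<'E'
from h import *
D={n:np.load(f'pics/{n}0.npz') for n in('scene','top')}; M={n:arm.camera_model(n) for n in D}
def tri(us,ut):
    A=[];b=[]
    for u,n in((us,'scene'),(ut,'top')):
        m=M[n]; R=np.array(m['R']); c=-R.T@m['t']; d=world([u],[1],m)[0]-c; d/=np.linalg.norm(d); P=np.eye(3)-np.outer(d,d); A.append(P); b.append(P@c)
    x,*_=np.linalg.lstsq(np.vstack(A),np.hstack(b),rcond=None); return x, np.linalg.norm(np.vstack(A)@x-np.hstack(b))
S=lambda x,y:(165+x/2.5,120+y/2.5); T=lambda x,y:(215+(x-400)/3.077,155+y/3.077)
bl=tri(S(222,122),T(532,100)); br=tri(S(112,147),T(663,80)); print('bar L,R',bl,br,'len',np.linalg.norm(bl[0]-br[0]))
mask=np.zeros((384,512),np.uint8)
cv2.fillPoly(mask,[np.array([T(500,180),T(705,152),T(705,265),T(520,298)],int)],1)
v,u=np.nonzero(mask); z=D['top']['d'][v,u]; ok=z>0; P=world(np.c_[u,v][ok],z[ok],M['top'])
c=P.mean(0); _,s,V=np.linalg.svd(P-c); n=V[2]*np.sign(V[2][2]); r=(P-c)@n; k=abs(r)<.006; P=P[k]; c=P.mean(0); _,s,V=np.linalg.svd(P-c); n=V[2]*np.sign(V[2][2])
print('plane',c,n,'angle',np.degrees(np.arccos(n[2])),'yaw',np.degrees(np.arctan2(-n[1],-n[0])),'rms',s[2]/len(P)**.5,len(P))
def at(px):
    w=D['top']['d'][int(round(px[1])),int(round(px[0]))]; return world([px],[w],M['top'])[0]
for nm,q in dict(restL=(470,118),restR=(690,82),farL=(460,66),farR=(678,30),hingR=(740,265),hingL=(490,305)).items(): print(nm,T(*q),at(T(*q)))
E=(bl[0]+br[0])/2; print('bar mid',E)
for nm,q in dict(restL=(470,118),restR=(690,82)).items():
    m=M['top'];cc=-np.array(m['R']).T@m['t'];d=world([T(*q)],[1],m)[0]-cc; print(nm,'at z.06',cc+d*(.06-cc[2])/d[2])
for nm,ps in dict(cup1=(361,224),cup2=(349,170),bottle=(199,215)).items(): print(nm,world([ps],[D['top']['d'][ps[1],ps[0]]],M['top']))
E
```

```text
bar L,R (array([0.5600467 , 0.06812347, 0.23009262]), np.float64(0.0025571233238532156)) (array([ 0.57954774, -0.04757518,  0.22948552]), np.float64(0.0010413726586559664)) len 0.1173321632020101
plane [ 0.45525663 -0.00682002  0.14374967] [-0.68393433 -0.12492674  0.71876779] angle 44.047159288118856 yaw 10.351471280401908 rms 0.0018328982716113154 2509
restL (237.7494312642184, 193.34904127396817) [0.5574171  0.12138016 0.05798898]
restR (309.2476438089048, 181.64933376665584) [ 0.59737854 -0.09837977  0.05853366]
farL (234.4995125121872, 176.4494637634059) [0.61467958 0.13297431 0.01433863]
farR (305.34774130646736, 164.7497562560936) [ 0.65574455 -0.0918281   0.01882613]
hingR (325.49723756906076, 241.1228469288268) [ 0.41587504 -0.14715678  0.06768237]
hingL (244.24926876828079, 254.12252193695156) [0.37664567 0.0990744  0.12960499]
bar mid [0.56979722 0.01027414 0.22978907]
restL at z.06 [0.55725034 0.12136542 0.06      ]
restR at z.06 [ 0.59721391 -0.09815414  0.06      ]
cup1 [[ 0.46847153 -0.24349891  0.11350689]]
cup2 [[ 0.62876269 -0.20950487  0.10954018]]
bottle [[0.4869154  0.23183938 0.1267718 ]]
```

Checks agree: the rests are 223 mm apart at z ≈ 0.058, the yaw is 10.3° and the bar's radius is 243 mm. The board stands at about 43–44°, and the bar's middle is at about (0.570, 0.010, 0.230). Now I'm moving above it.

>>> {"method": "carry_out", "body": {
  "deltas": [
    {"travel": [0,0,-0.45],"delta_rot": [0,0,0],"fingers": 0.5},
    {"travel": [0,0,-0.45],"delta_rot": [0,0,0],"fingers": 0.5},
    {"travel": [-0.39,-0.35,0],"delta_rot": [0,0,0],"fingers": 0.5},
    {"travel": [-0.39,-0.35,0],"delta_rot": [0,0,0],"fingers": 0.5},
    {"travel": [-0.39,-0.35,0],"delta_rot": [0,0,0],"fingers": 0.5},
    {"travel": [-0.39,-0.35,0],"delta_rot": [0,0,0],"fingers": 0.5},
    {"travel": [-0.39,-0.35,0],"delta_rot": [0,0,0],"fingers": 0.5},
    {"travel": [-0.39,-0.35,0],"delta_rot": [0,0,0],"fingers": 0.5}
  ],
  "squeeze": 30
}}

```text
clock: 1.1
ee_pos: [0.3404, 0.3629, 0.3209]
orientation: [0.13, 0.991, -0.0, -0.0]
contact_force: [0.1, 0.1, -0.1]
opening: 0.043
grip_force: 0.0
```

>>> {"method": "carry_out", "body": {
  "deltas": [
    {"travel": [-0.39,-0.35,0],"delta_rot": [0,0,0],"fingers": 0.5},
    {"travel": [-0.39,-0.35,0],"delta_rot": [0,0,0],"fingers": 0.5},
    {"travel": [-0.39,-0.35,0],"delta_rot": [0,0,0],"fingers": 0.5},
    {"travel": [-0.39,-0.35,0],"delta_rot": [0,0,0],"fingers": 0.5},
    {"travel": [-0.39,-0.35,0],"delta_rot": [0,0,0],"fingers": 0.5},
    {"travel": [-0.39,-0.35,0],"delta_rot": [0,0,0],"fingers": 0.5},
    {"travel": [-0.39,-0.35,0],"delta_rot": [0,0,0],"fingers": 0.5},
    {"travel": [-0.39,-0.35,0],"delta_rot": [0,0,0],"fingers": 0.5}
  ]
}}

```text
clock: 2.1
ee_pos: [0.5693, 0.0117, 0.3208]
orientation: [0.131, 0.991, 0.0, -0.0]
contact_force: [0.3, -0.2, 0.3]
opening: 0.0425
grip_force: 0.0
```

>>> {"method": "carry_out", "body": {
  "deltas": [
    {"travel": [0,0,0],"delta_rot": [0,0,0.1],"fingers": 0.5},
    {"travel": [0,0,0],"delta_rot": [0,0,0.1],"fingers": 0.5},
    {"travel": [0,0,0],"delta_rot": [0,0,0.1],"fingers": 0.5},
    {"travel": [0,0,0],"delta_rot": [0,0,0.1],"fingers": 0.5},
    {"travel": [0,0,0],"delta_rot": [0,0,0.1],"fingers": 0.5},
    {"travel": [0,0,0],"delta_rot": [0,0,0.1],"fingers": 0.5},
    {"travel": [0,0,0],"delta_rot": [0,0,0.1],"fingers": 0.5},
    {"travel": [0,0,0],"delta_rot": [0,0,0.02],"fingers": 0.5}
  ]
}}

```text
clock: 3.1
ee_pos: [0.5686, 0.0133, 0.3208]
orientation: [0.641, 0.767, -0.0, -0.0]
contact_force: [0.6, 0.7, -0.4]
opening: 0.0429
grip_force: 0.0
```

>>> {"method": "carry_out", "body": {
  "deltas": [
    {"travel": [-0.03,-0.025,0.2],"delta_rot": [0,0,0],"fingers": 0.5},
    {"travel": [0,0,0.2],"delta_rot": [0,0,0],"fingers": 0.5},
    {"travel": [0,0,0.2],"delta_rot": [0,0,0],"fingers": 0.5},
    {"travel": [0,0,0.2],"delta_rot": [0,0,0],"fingers": 0.5},
    {"travel": [0,0,0.15],"delta_rot": [0,0,0],"fingers": 0.5},
    {"travel": [0,0,0.15],"delta_rot": [0,0,0],"fingers": 0.5},
    {"travel": [0,0,0],"delta_rot": [0,0,0],"fingers": 0.5},
    {"travel": [0,0,0],"delta_rot": [0,0,0],"fingers": 0.5}
  ],
  "squeeze": 20
}}

```text
clock: 4.1
ee_pos: [0.5674, 0.0098, 0.212]
orientation: [0.641, 0.767, 0.0, 0.001]
contact_force: [0.7, 0.2, -0.2]
opening: 0.0425
grip_force: 0.0
```

```bash
python3 - <<'E'
from h import *
c=[]
for n,(x,y,w,h) in dict(scene=(180,100,100,100),top=(230,150,100,100)).items():
    p,d,m=shot(n); c.append(cv2.resize(p[y:y+h,x:x+w,::-1],(400,400),interpolation=cv2.INTER_CUBIC))
cv2.imwrite('pics/z1.png',np.hstack(c)); print(arm.sense()['ee_pos'],arm.sense()['contact_force'])
E
```

```text
[0.56747358 0.009739   0.21231417] [ 0.42856462 -0.29632884 -0.42430834]
```

View pics/z1.png

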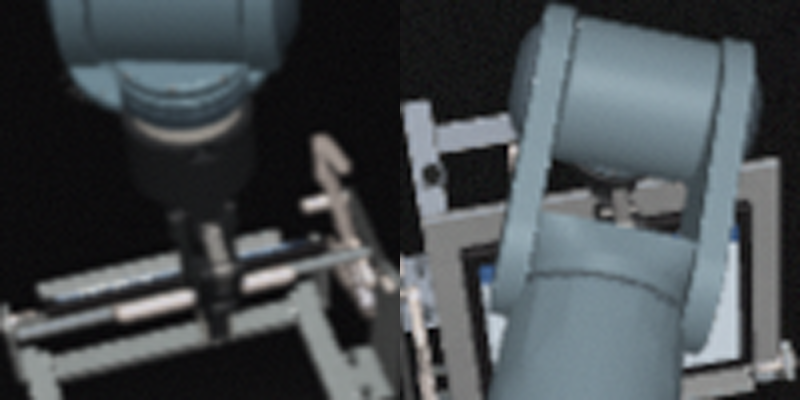

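The outer finger (left panel, about (215,270)) is in front of the bar at its middle, and the inner one is behind it. Nothing is in contact yet. Now I'll close in small steps, biased so that the outer finger touches first.

>>> {"method": "carry_out", "body": {
  "deltas": [
    {"travel": [0,0,0],"delta_rot": [0,0,0],"fingers": 0.25},
    {"travel": [0,0,0],"delta_rot": [0,0,0],"fingers": 0.2},
    {"travel": [0,0,0],"delta_rot": [0,0,0],"fingers": 0.18},
    {"travel": [0,0,0],"delta_rot": [0,0,0],"fingers": 0.16},
    {"travel": [0,0,0],"delta_rot": [0,0,0],"fingers": 0.15},
    {"travel": [0,0,0],"delta_rot": [0,0,0],"fingers": 0.14},
    {"travel": [0,0,0],"delta_rot": [0,0,0],"fingers": 0.13},
    {"travel": [0,0,0],"delta_rot": [0,0,0],"fingers": 0.12}
  ],
  "squeeze": 20
}}

```text
clock: 5.2
ee_pos: [0.5695, 0.0101, 0.2137]
orientation: [0.641, 0.767, 0.003, 0.003]
contact_force: [6.3, 2.2, 4.3]
opening: 0.0106
grip_force: 3.9
```

>>> {"method": "carry_out", "body": {
  "deltas": [
    {"travel": [0,0,0],"delta_rot": [0,0,0],"fingers": 0.11},
    {"travel": [0,0,0],"delta_rot": [0,0,0],"fingers": 0.1},
    {"travel": [0,0,0],"delta_rot": [0,0,0],"fingers": 0.05},
    {"travel": [0,0,0],"delta_rot": [0,0,0],"fingers": 0},
    {"travel": [0,0,0],"delta_rot": [0,0,0],"fingers": 0},
    {"travel": [0,0,0],"delta_rot": [0,0,0],"fingers": 0},
    {"travel": [0,0,0],"delta_rot": [0,0,0],"fingers": 0},
    {"travel": [0,0,0],"delta_rot": [0,0,0],"fingers": 0}
  ]
}}

```text
clock: 6.2
ee_pos: [0.5697, 0.0102, 0.2139]
orientation: [0.641, 0.767, 0.003, 0.003]
contact_force: [7.6, 2.4, 4.5]
opening: 0.0089
grip_force: 19.5
```

```bash
cat > plan.py <<'E'
import numpy as np,sys
H=np.array([.3952,-.0215]);yaw=np.radians(10.3);u=np.array([np.cos(yaw),np.sin(yaw)])
def pt(t): t=np.radians(t); return np.array([.245*np.cos(t),.245*np.sin(t)+.045])
def rows(a,b,n):
    th=np.linspace(a,b,n+1); p=np.array([pt(t) for t in th]); d=np.diff(p,axis=0)/.1
    for t,(r,z) in zip(th[1:],d): print(f'{t:.1f} y {r:.3f} z {-z:.3f}')
def state(s):
    r=(np.array(s['ee_pos'][:2])-H)@u; z=s['ee_pos'][2]; f=s['contact_force']; th=np.arctan2(z-.045,r); fr=f[:2]@u
    return dict(t=s['clock'],r=r,z=z,th=np.degrees(th),rad=np.hypot(r,z-.045),Ftan=-fr*np.sin(th)+f[2]*np.cos(th),Frad=fr*np.cos(th)+f[2]*np.sin(th))
if __name__=='__main__': rows(*map(float,sys.argv[1:3]),int(sys.argv[3]))
E
python3 -c "
from plan import *
from rig import arm
print(state(arm.sense()))"; python3 plan.py 43.6 64 16
```

```text
{'t': 6.2, 'r': np.float64(0.17735162001827495), 'z': np.float64(0.21387202886487988), 'th': np.float64(43.597011849584405), 'rad': np.float64(0.24489050462614392), 'Ftan': np.float64(-2.174487787319723), 'Frad': np.float64(8.80394496650487)}
44.9 y -0.038 z -0.039
46.1 y -0.039 z -0.038
47.4 y -0.040 z -0.037
48.7 y -0.041 z -0.036
50.0 y -0.041 z -0.036
51.2 y -0.042 z -0.035
52.5 y -0.043 z -0.034
53.8 y -0.044 z -0.033
55.1 y -0.044 z -0.032
56.4 y -0.045 z -0.031
57.6 y -0.046 z -0.030
58.9 y -0.046 z -0.029
60.2 y -0.047 z -0.028
61.5 y -0.048 z -0.027
62.7 y -0.048 z -0.026
64.0 y -0.049 z -0.024
```

>>> {"method": "carry_out", "body": {
  "deltas": [
    {"travel": [0,0.024,-0.015],"delta_rot": [0,0,0],"fingers": 0},
    {"travel": [0,-0.038,-0.039],"delta_rot": [0,0,0],"fingers": 0},
    {"travel": [0,-0.039,-0.038],"delta_rot": [0,0,0],"fingers": 0},
    {"travel": [0,-0.04,-0.037],"delta_rot": [0,0,0],"fingers": 0},
    {"travel": [0,-0.041,-0.036],"delta_rot": [0,0,0],"fingers": 0},
    {"travel": [0,-0.041,-0.036],"delta_rot": [0,0,0],"fingers": 0},
    {"travel": [0,-0.042,-0.035],"delta_rot": [0,0,0],"fingers": 0},
    {"travel": [0,0,0],"delta_rot": [0,0,0],"fingers": 0}
  ]
}}

```text
clock: 7.2
ee_pos: [0.5461, 0.0059, 0.2357]
orientation: [0.642, 0.767, 0.001, 0.001]
contact_force: [5.0, 1.3, 3.5]
opening: 0.0088
grip_force: 20.0
```

```bash
python3 -c "
from plan import *
from rig import arm
print(state(arm.sense()), arm.sense()['contact_force'])"; python3 plan.py 64 74 10
```

```text
{'t': 7.2, 'r': np.float64(0.15336296334881658), 'z': np.float64(0.23567341832104213), 'th': np.float64(51.189489213717), 'rad': np.float64(0.24469685527476967), 'Ftan': np.float64(-1.8126993441826214), 'Frad': np.float64(5.934755521439901)} [4.97275746 1.3392687  3.48839456]
65.0 y -0.039 z -0.018
66.0 y -0.039 z -0.018
67.0 y -0.039 z -0.017
68.0 y -0.040 z -0.016
69.0 y -0.040 z -0.016
70.0 y -0.040 z -0.015
71.0 y -0.040 z -0.014
72.0 y -0.041 z -0.014
73.0 y -0.041 z -0.013
74.0 y -0.041 z -0.012
```

>>> {"method": "carry_out", "body": {
  "deltas": [
    {"travel": [0,-0.033,-0.046],"delta_rot": [0,0,0],"fingers": 0},
    {"travel": [0,-0.044,-0.033],"delta_rot": [0,0,0],"fingers": 0},
    {"travel": [0,-0.044,-0.032],"delta_rot": [0,0,0],"fingers": 0},
    {"travel": [0,-0.045,-0.031],"delta_rot": [0,0,0],"fingers": 0},
    {"travel": [0,-0.046,-0.03],"delta_rot": [0,0,0],"fingers": 0},
    {"travel": [0,-0.046,-0.029],"delta_rot": [0,0,0],"fingers": 0},
    {"travel": [0,-0.047,-0.028],"delta_rot": [0,0,0],"fingers": 0},
    {"travel": [0,-0.048,-0.027],"delta_rot": [0,0,0],"fingers": 0}
  ]
}}

```text
clock: 8.2
ee_pos: [0.5101, -0.0006, 0.2602]
orientation: [0.641, 0.767, -0.001, -0.0]
contact_force: [1.7, -4.6, -4.5]
opening: 0.0088
grip_force: 19.4
```

>>> {"method": "carry_out", "body": {
  "deltas": [
    {"travel": [0,-0.048,-0.026],"delta_rot": [0,0,0],"fingers": 0},
    {"travel": [0,-0.049,-0.024],"delta_rot": [0,0,0],"fingers": 0},
    {"travel": [0,-0.039,-0.018],"delta_rot": [0,0,0],"fingers": 0},
    {"travel": [0,-0.039,-0.018],"delta_rot": [0,0,0],"fingers": 0},
    {"travel": [0,-0.039,-0.017],"delta_rot": [0,0,0],"fingers": 0},
    {"travel": [0,-0.04,-0.016],"delta_rot": [0,0,0],"fingers": 0},
    {"travel": [0,-0.04,-0.016],"delta_rot": [0,0,0],"fingers": 0},
    {"travel": [0,0,0],"delta_rot": [0,0,0],"fingers": 0}
  ]
}}

```text
clock: 9.2
ee_pos: [0.4812, -0.0059, 0.2738]
orientation: [0.642, 0.767, -0.001, -0.0]
contact_force: [1.0, -5.0, -3.1]
opening: 0.0093
grip_force: 19.7
```

```bash
python3 - <<'E'
from h import *; from plan import state
print(state(arm.sense()))
c=[]
for n,(x,y,w,h) in dict(scene=(230,110,80,80),top=(215,190,80,80)).items():
    p,d,m=shot(n); c.append(cv2.resize(p[y:y+h,x:x+w,::-1],(400,400),interpolation=cv2.INTER_CUBIC)); cv2.imwrite(f'pics/{n}_69.png',p[:,:,::-1])
cv2.imwrite('pics/z2.png',np.hstack(c))
E
python3 plan.py 69 80 22
```

```text
{'t': 9.2, 'r': np.float64(0.08740763912304515), 'z': np.float64(0.2738441807192698), 'th': np.float64(69.09551109535258), 'rad': np.float64(0.24496888460810348), 'Ftan': np.float64(-1.1428581696045181), 'Frad': np.float64(-2.8517441287784733)}
69.5 y -0.020 z -0.008
70.0 y -0.020 z -0.007
70.5 y -0.020 z -0.007
71.0 y -0.020 z -0.007
71.5 y -0.020 z -0.007
72.0 y -0.020 z -0.007
72.5 y -0.020 z -0.007
73.0 y -0.020 z -0.006
73.5 y -0.020 z -0.006
74.0 y -0.021 z -0.006
74.5 y -0.021 z -0.006
75.0 y -0.021 z -0.006
75.5 y -0.021 z -0.005
76.0 y -0.021 z -0.005
76.5 y -0.021 z -0.005
77.0 y -0.021 z -0.005
77.5 y -0.021 z -0.005
78.0 y -0.021 z -0.005
78.5 y -0.021 z -0.004
79.0 y -0.021 z -0.004
79.5 y -0.021 z -0.004
80.0 y -0.021 z -0.004
```

View pics/z2.png

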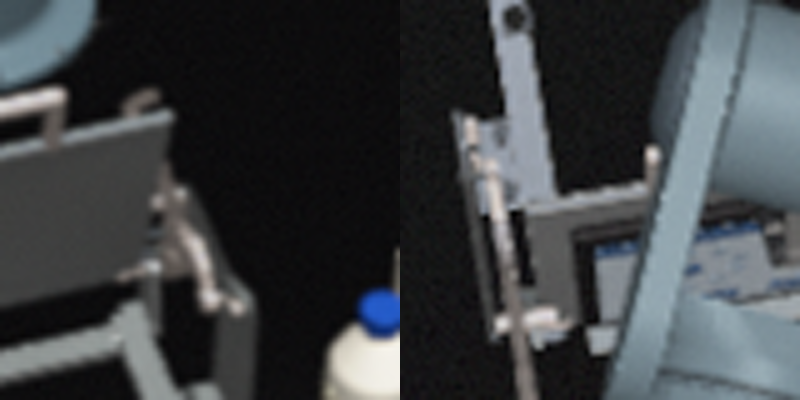

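Left panel: the pawl, with its pivot at about (235,300), rises to a nose at about (175,215) inside the quadrant, so it's still in. I'll creep upward in half-degree rows.

>>> {"method": "carry_out", "body": {
  "deltas": [
    {"travel": [-0.012,-0.02,-0.008],"delta_rot": [0,0,0],"fingers": 0},
    {"travel": [0,-0.02,-0.007],"delta_rot": [0,0,0],"fingers": 0},
    {"travel": [0,-0.02,-0.007],"delta_rot": [0,0,0],"fingers": 0},
    {"travel": [0,-0.02,-0.007],"delta_rot": [0,0,0],"fingers": 0},
    {"travel": [0,-0.02,-0.007],"delta_rot": [0,0,0],"fingers": 0},
    {"travel": [0,-0.02,-0.007],"delta_rot": [0,0,0],"fingers": 0},
    {"travel": [0,-0.02,-0.007],"delta_rot": [0,0,0],"fingers": 0},
    {"travel": [0,-0.02,-0.006],"delta_rot": [0,0,0],"fingers": 0}
  ]
}}

```text
clock: 10.3
ee_pos: [0.4659, -0.009, 0.2793]
orientation: [0.641, 0.767, 0.0, -0.001]
contact_force: [0.7, 5.2, -4.1]
opening: 0.0093
grip_force: 19.5
```

```bash
cat > chk.py <<'E'
from h import *; from plan import state
import sys
s=state(arm.sense()); print({k:round(float(v),4) for k,v in s.items()}, arm.sense()['contact_force'].round(1))
p,d,m=shot('scene'); cv2.imwrite(f'pics/s{s["t"]:.1f}.png',p[:,:,::-1])
q=cv2.imread(sys.argv[1]) if len(sys.argv)>1 else None
if q is not None:
    a=cv2.absdiff(q,p[:,:,::-1].copy()).max(2)[110:190,255:290]; v,u=np.nonzero(a>40); print('diff px',len(v), (u.mean()+255,v.mean()+110) if len(v) else '')
E
python3 chk.py pics/scene_69.png
```

```text
{'t': 10.3, 'r': 0.0718, 'z': 0.2793, 'th': 72.9596, 'rad': 0.2451, 'Ftan': -2.7056, 'Frad': -3.4225} [ 0.7  5.2 -4.1]
diff px 84 (np.float64(262.54761904761904), np.float64(141.77380952380952))
```

>>> {"method": "carry_out", "body": {
  "deltas": [
    {"travel": [0.006,-0.02,-0.006],"delta_rot": [0,0,0],"fingers": 0},
    {"travel": [0,-0.02,-0.006],"delta_rot": [0,0,0],"fingers": 0},
    {"travel": [0,-0.02,-0.006],"delta_rot": [0,0,0],"fingers": 0},
    {"travel": [0,-0.01,-0.003],"delta_rot": [0,0,0],"fingers": 0},
    {"travel": [0,0,0],"delta_rot": [0,0,0],"fingers": 0},
    {"travel": [0,0,0],"delta_rot": [0,0,0],"fingers": 0},
    {"travel": [0,0,0],"delta_rot": [0,0,0],"fingers": 0},
    {"travel": [0,0,0],"delta_rot": [0,0,0],"fingers": 0}
  ]
}}

```text
clock: 11.35
ee_pos: [0.4592, -0.0102, 0.2814]
orientation: [0.641, 0.767, -0.0, -0.0]
contact_force: [-1.7, 1.3, -7.0]
opening: 0.0087
grip_force: 19.4
```

```bash
python3 chk.py pics/s10.3.png; python3 -c "
import cv2,glob,numpy as np
f=['pics/s10.3.png',sorted(glob.glob('pics/s1[12]*.png'))[-1]];print(f)
cv2.imwrite('pics/z3.png',np.hstack([cv2.resize(cv2.imread(g)[120:180,240:300],(400,400),interpolation=cv2.INTER_CUBIC) for g in f]))"
```

```text
{'t': 11.35, 'r': 0.065, 'z': 0.2814, 'th': 74.6331, 'rad': 0.2452, 'Ftan': -0.4517, 'Frad': -7.1523} [-1.7  1.3 -7. ]
diff px 28 (np.float64(258.2142857142857), np.float64(128.5))
['pics/s10.3.png', 'pics/s11.3.png']
```

View pics/z3.png

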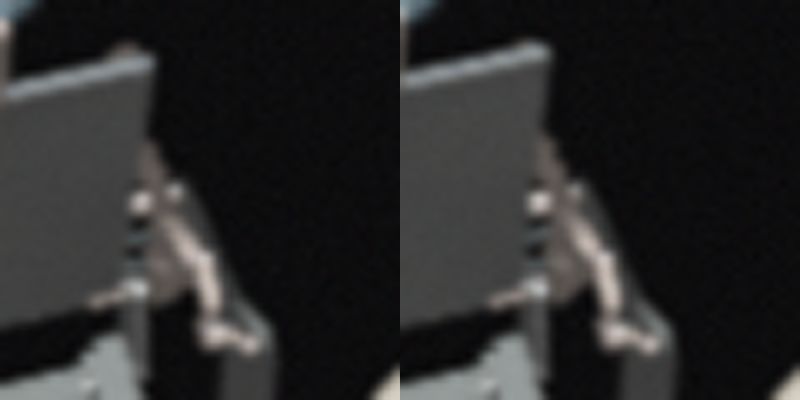

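```bash
cat > proj.py <<'E'
from h import *; from plan import H,yaw,u
n=np.array([-u[1],u[0]]); m=arm.camera_model('scene')
K=np.array([[m['fx'],0,m['cx']],[0,m['fy'],m['cy']],[0,0,1]])
def pj(x,y,z):
    X=np.r_[H+x*u+y*n,z]; q,_=cv2.projectPoints(X.reshape(1,3),cv2.Rodrigues(np.array(m['R']))[0],np.array(m['t']),K,np.array(m['distortion'])); return q.ravel()
if __name__=='__main__':
    for nm,P in dict(hinge=(0,.14,.064),pivot=(.088,.14,.121),nin=(.058,.14,.130),nin2=(.066,.14,.122),nout=(.066,.14,.152),nout2=(.08,.14,.152),stop=(.01,.125,.123)).items():
        q=pj(*P); print(nm,q.round(1),'z3',((q-[240,120])*400/60).round())
E
python3 proj.py
```

```text
hinge [262.2 161.4] z3 [148. 276.]
pivot [270.8 167.4] z3 [206. 316.]
nin [267.8 158.8] z3 [185. 259.]
nin2 [268.6 162.4] z3 [190. 282.]
nout [268.6 155.4] z3 [191. 236.]
nout2 [270.1 158.4] z3 [201. 256.]
stop [258.5 151.4] z3 [124. 209.]
```

The pawl looks much the same in both panels, from its pivot at about (210,335) to its nose at about (170,225). The tangential force has eased, so it may be on the point of going. I'll relieve the radial load and creep on about 1.2°.

>>> {"method": "carry_out", "body": {
  "deltas": [
    {"travel": [0,0,0.015],"delta_rot": [0,0,0],"fingers": 0},
    {"travel": [0,-0.01,-0.003],"delta_rot": [0,0,0],"fingers": 0},
    {"travel": [0,-0.01,-0.003],"delta_rot": [0,0,0],"fingers": 0},
    {"travel": [0,-0.01,-0.002],"delta_rot": [0,0,0],"fingers": 0},
    {"travel": [0,-0.01,-0.003],"delta_rot": [0,0,0],"fingers": 0},
    {"travel": [0,-0.01,-0.002],"delta_rot": [0,0,0],"fingers": 0},
    {"travel": [0,0,0],"delta_rot": [0,0,0],"fingers": 0},
    {"travel": [0,0,0],"delta_rot": [0,0,0],"fingers": 0}
  ]
}}

```text
clock: 12.4
ee_pos: [0.4551, -0.011, 0.2824]
orientation: [0.641, 0.767, 0.001, 0.001]
contact_force: [2.4, 4.8, 2.5]
opening: 0.009
grip_force: 20.1
```

```bash
python3 chk.py pics/s11.3.png; python3 -c "
import cv2,glob,numpy as np
f=['pics/scene_69.png',sorted(glob.glob('pics/s12*.png'))[-1]];print(f)
cv2.imwrite('pics/z4.png',np.hstack([cv2.resize(cv2.imread(g)[140:180,250:290],(400,400),interpolation=cv2.INTER_CUBIC) for g in f]))"
```

```text
{'t': 12.4, 'r': 0.0609, 'z': 0.2824, 'th': 75.6209, 'rad': 0.2451, 'Ftan': -2.4764, 'Frad': 3.2295} [2.4 4.8 2.5]
diff px 14 (np.float64(257.64285714285717), np.float64(126.78571428571428))
['pics/scene_69.png', 'pics/s12.4.png']
```

View pics/z4.png

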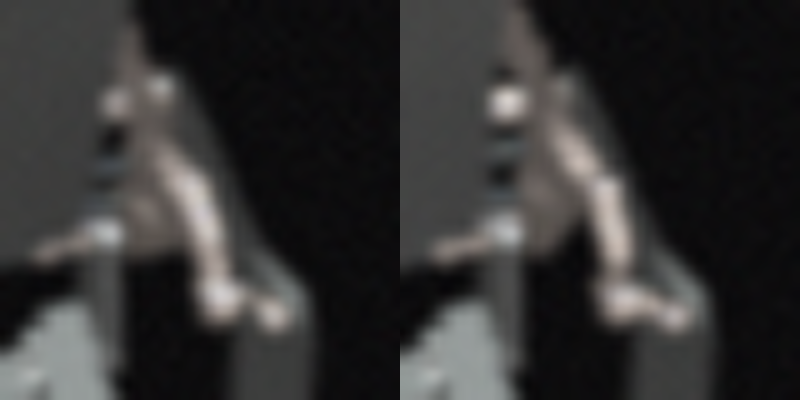

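Left (69°): nose at about (155,145). Right (75.6°): nose at about (560,120), i.e. 2.5 px higher with the elbow swung outward, as expected for a thrown pawl. I'll check numerically when it moved.

```bash
python3 - <<'E'
import cv2,numpy as np
f=['scene_69','s10.3','s11.3','s12.4']; I=[cv2.imread(f'pics/{g}.png').astype(int) for g in f]
for a,b in((0,1),(1,2),(2,3)):
    d=abs(I[a]-I[b]).max(2)[148:172,263:276]; print(f[a],f[b],d.mean().round(1),d.max(),[tuple(x) for x in np.argwhere(d>25)[:8]+[148,263]])
E
python3 plan.py 75.6 44 30
```

```text
scene_69 s10.3 13.0 70 [(np.int64(153), np.int64(265)), (np.int64(153), np.int64(266)), (np.int64(153), np.int64(267)), (np.int64(154), np.int64(266)), (np.int64(154), np.int64(267)), (np.int64(154), np.int64(268)), (np.int64(155), np.int64(267)), (np.int64(155), np.int64(268))]
s10.3 s11.3 4.4 35 [(np.int64(154), np.int64(268)), (np.int64(158), np.int64(267)), (np.int64(158), np.int64(268)), (np.int64(159), np.int64(267)), (np.int64(159), np.int64(268))]
s11.3 s12.4 2.8 19 []
74.5 y 0.044 z 0.012
73.5 y 0.043 z 0.012
72.4 y 0.043 z 0.013
71.4 y 0.043 z 0.014
70.3 y 0.043 z 0.015
69.3 y 0.042 z 0.016
68.2 y 0.042 z 0.016
67.2 y 0.042 z 0.017
66.1 y 0.041 z 0.018
65.1 y 0.041 z 0.019
64.0 y 0.041 z 0.019
63.0 y 0.040 z 0.020
61.9 y 0.040 z 0.021
60.9 y 0.040 z 0.022
59.8 y 0.039 z 0.022
58.7 y 0.039 z 0.023
57.7 y 0.038 z 0.024
56.6 y 0.038 z 0.024
55.6 y 0.037 z 0.025
54.5 y 0.037 z 0.026
53.5 y 0.036 z 0.026
52.4 y 0.036 z 0.027
51.4 y 0.035 z 0.028
50.3 y 0.035 z 0.028
49.3 y 0.034 z 0.029
48.2 y 0.034 z 0.030
47.2 y 0.033 z 0.030
46.1 y 0.033 z 0.031
45.1 y 0.032 z 0.032
44.0 y 0.032 z 0.032
```

>>> {"method": "carry_out", "body": {
  "deltas": [
    {"travel": [0.005,0.044,0.009],"delta_rot": [0,0,0],"fingers": 0},
    {"travel": [0,0.043,0.012],"delta_rot": [0,0,0],"fingers": 0},
    {"travel": [0,0.043,0.013],"delta_rot": [0,0,0],"fingers": 0},
    {"travel": [0,0.043,0.014],"delta_rot": [0,0,0],"fingers": 0},
    {"travel": [0,0.043,0.015],"delta_rot": [0,0,0],"fingers": 0},
    {"travel": [0,0.042,0.016],"delta_rot": [0,0,0],"fingers": 0},
    {"travel": [0,0,0],"delta_rot": [0,0,0],"fingers": 0},
    {"travel": [0,0,0],"delta_rot": [0,0,0],"fingers": 0}
  ]
}}

```text
clock: 13.45
ee_pos: [0.4805, -0.0062, 0.2744]
orientation: [0.641, 0.767, 0.0, 0.001]
contact_force: [3.3, 0.8, 5.0]
opening: 0.009
grip_force: 20.4
```

```bash
python3 chk.py pics/s12.4.png; python3 - <<'E'
import cv2,numpy as np,glob
g=sorted(glob.glob('pics/s13*.png'))[-1]; b=cv2.imread(g).astype(int)
for f in('scene_69','s12.4'): print(f,abs(cv2.imread(f'pics/{f}.png').astype(int)-b).max(2)[148:172,263:276].mean())
E
```

```text
{'t': 13.45, 'r': 0.0867, 'z': 0.2744, 'th': 69.3, 'rad': 0.2452, 'Ftan': -1.4156, 'Frad': 5.8476} [3.3 0.8 5. ]
diff px 92 (np.float64(261.4782608695652), np.float64(140.44565217391303))
scene_69 8.243589743589743
s12.4 10.51602564102564
```

```bash
python3 -c "
import cv2,glob,numpy as np
f=['pics/scene_69.png',sorted(glob.glob('pics/s13*.png'))[-1]];print(f)
cv2.imwrite('pics/z5.png',np.hstack([cv2.resize(cv2.imread(g)[140:180,250:290],(400,400),interpolation=cv2.INTER_CUBIC) for g in f]))"
```

```text
['pics/scene_69.png', 'pics/s13.4.png']
```

View pics/z5.png

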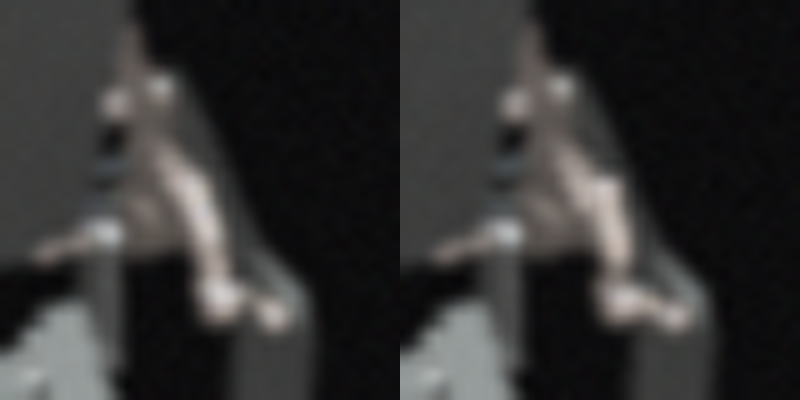

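At the same angle (69°) the elbow is now at (605,180), against (190,180) before, so the pawl stays swung out: it's thrown. Now lowering.

```bash
python3 plan.py 69.3 17.3 26;python3 plan.py 17.3 0 20
```

```text
67.3 y 0.079 z 0.032
65.3 y 0.078 z 0.034
63.3 y 0.077 z 0.037
61.3 y 0.076 z 0.040
59.3 y 0.074 z 0.042
57.3 y 0.073 z 0.045
55.3 y 0.071 z 0.047
53.3 y 0.069 z 0.050
51.3 y 0.068 z 0.052
49.3 y 0.066 z 0.055
47.3 y 0.064 z 0.057
45.3 y 0.062 z 0.059
43.3 y 0.060 z 0.061
41.3 y 0.058 z 0.063
39.3 y 0.055 z 0.065
37.3 y 0.053 z 0.067
35.3 y 0.051 z 0.069
33.3 y 0.048 z 0.071
31.3 y 0.046 z 0.072
29.3 y 0.043 z 0.074
27.3 y 0.041 z 0.075
25.3 y 0.038 z 0.077
23.3 y 0.035 z 0.078
21.3 y 0.032 z 0.079
19.3 y 0.030 z 0.080
17.3 y 0.027 z 0.081
16.4 y 0.011 z 0.035
15.6 y 0.010 z 0.036
14.7 y 0.010 z 0.036
13.8 y 0.009 z 0.036
13.0 y 0.009 z 0.036
12.1 y 0.008 z 0.036
11.2 y 0.007 z 0.036
10.4 y 0.007 z 0.036
9.5 y 0.006 z 0.036
8.7 y 0.006 z 0.037
7.8 y 0.005 z 0.037
6.9 y 0.005 z 0.037
6.1 y 0.004 z 0.037
5.2 y 0.004 z 0.037
4.3 y 0.003 z 0.037
3.5 y 0.003 z 0.037
2.6 y 0.002 z 0.037
1.7 y 0.001 z 0.037
0.9 y 0.001 z 0.037
0.0 y 0.000 z 0.037
```

>>> {"method": "carry_out", "body": {
  "deltas": [
    {"travel": [0,0.082,0.022],"delta_rot": [0,0,0],"fingers": 0},
    {"travel": [0,0.078,0.034],"delta_rot": [0,0,0],"fingers": 0},
    {"travel": [0,0.077,0.037],"delta_rot": [0,0,0],"fingers": 0},
    {"travel": [0,0.076,0.04],"delta_rot": [0,0,0],"fingers": 0},
    {"travel": [0,0.074,0.042],"delta_rot": [0,0,0],"fingers": 0},
    {"travel": [0,0.073,0.045],"delta_rot": [0,0,0],"fingers": 0},
    {"travel": [0,0.071,0.047],"delta_rot": [0,0,0],"fingers": 0},
    {"travel": [0,0.069,0.05],"delta_rot": [0,0,0],"fingers": 0}
  ]
}}

```text
clock: 14.5
ee_pos: [0.5392, 0.0047, 0.2415]
orientation: [0.641, 0.767, -0.0, 0.0]
contact_force: [1.9, -2.1, 3.1]
opening: 0.0094
grip_force: 20.6
```

```bash
python3 chk.py
```

```text
{'t': 14.5, 'r': 0.1464, 'z': 0.2415, 'th': 53.3123, 'rad': 0.245, 'Ftan': 0.6198, 'Frad': 3.4024} [ 1.9 -2.1  3.1]
```

>>> {"method": "carry_out", "body": {
  "deltas": [
    {"travel": [0,0.068,0.052],"delta_rot": [0,0,0],"fingers": 0},
    {"travel": [0,0.066,0.055],"delta_rot": [0,0,0],"fingers": 0},
    {"travel": [0,0.064,0.057],"delta_rot": [0,0,0],"fingers": 0},
    {"travel": [0,0.062,0.059],"delta_rot": [0,0,0],"fingers": 0},
    {"travel": [0,0.06,0.061],"delta_rot": [0,0,0],"fingers": 0},
    {"travel": [0,0.058,0.063],"delta_rot": [0,0,0],"fingers": 0},
    {"travel": [0,0.055,0.065],"delta_rot": [0,0,0],"fingers": 0},
    {"travel": [0,0.053,0.067],"delta_rot": [0,0,0],"fingers": 0}
  ]
}}

```text
clock: 15.55
ee_pos: [0.587, 0.0134, 0.1936]
orientation: [0.641, 0.767, 0.0, 0.0]
contact_force: [3.6, -0.5, 1.0]
opening: 0.0091
grip_force: 21.1
```

>>> {"method": "carry_out", "body": {
  "deltas": [
    {"travel": [0,0.051,0.069],"delta_rot": [0,0,0],"fingers": 0},
    {"travel": [0,0.048,0.071],"delta_rot": [0,0,0],"fingers": 0},
    {"travel": [0,0.046,0.072],"delta_rot": [0,0,0],"fingers": 0},
    {"travel": [0,0.043,0.074],"delta_rot": [0,0,0],"fingers": 0},
    {"travel": [0,0.041,0.075],"delta_rot": [0,0,0],"fingers": 0},
    {"travel": [0,0.038,0.077],"delta_rot": [0,0,0],"fingers": 0},
    {"travel": [0,0.035,0.078],"delta_rot": [0,0,0],"fingers": 0},
    {"travel": [0,0.032,0.079],"delta_rot": [0,0,0],"fingers": 0}
  ]
}}

```text
clock: 16.55
ee_pos: [0.6204, 0.0196, 0.1344]
orientation: [0.641, 0.767, 0.001, 0.001]
contact_force: [6.7, 1.1, 0.8]
opening: 0.0092
grip_force: 21.6
```

```bash
python3 chk.py
```

```text
{'t': 16.55, 'r': 0.229, 'z': 0.1344, 'th': 21.3255, 'rad': 0.2458, 'Ftan': -1.6838, 'Frad': 6.5896} [6.7 1.1 0.8]
```

>>> {"method": "carry_out", "body": {
  "deltas": [
    {"travel": [0,0.042,0.076],"delta_rot": [0,0,0],"fingers": 0},
    {"travel": [0,0.027,0.081],"delta_rot": [0,0,0],"fingers": 0},
    {"travel": [0,0.011,0.035],"delta_rot": [0,0,0],"fingers": 0},
    {"travel": [0,0.01,0.036],"delta_rot": [0,0,0],"fingers": 0},
    {"travel": [0,0.01,0.036],"delta_rot": [0,0,0],"fingers": 0},
    {"travel": [0,0.009,0.036],"delta_rot": [0,0,0],"fingers": 0},
    {"travel": [0,0.009,0.036],"delta_rot": [0,0,0],"fingers": 0},
    {"travel": [0,0.008,0.036],"delta_rot": [0,0,0],"fingers": 0}
  ]
}}

```text
clock: 17.6
ee_pos: [0.6322, 0.0217, 0.0971]
orientation: [0.641, 0.767, 0.0, 0.0]
contact_force: [5.8, 1.7, -0.4]
opening: 0.0095
grip_force: 21.8
```

>>> {"method": "carry_out", "body": {
  "deltas": [
    {"travel": [0,0.007,0.036],"delta_rot": [0,0,0],"fingers": 0},
    {"travel": [0,0.007,0.036],"delta_rot": [0,0,0],"fingers": 0},
    {"travel": [0,0.006,0.036],"delta_rot": [0,0,0],"fingers": 0},
    {"travel": [0,0.006,0.037],"delta_rot": [0,0,0],"fingers": 0},
    {"travel": [0,0.005,0.037],"delta_rot": [0,0,0],"fingers": 0},
    {"travel": [0,0.005,0.037],"delta_rot": [0,0,0],"fingers": 0},
    {"travel": [0,0.004,0.037],"delta_rot": [0,0,0],"fingers": 0},
    {"travel": [0,0.004,0.037],"delta_rot": [0,0,0],"fingers": 0}
  ]
}}

```text
clock: 18.6
ee_pos: [0.6372, 0.0226, 0.068]
orientation: [0.642, 0.767, 0.001, 0.001]
contact_force: [7.8, 2.8, -1.5]
opening: 0.0092
grip_force: 22.0
```

```bash
python3 chk.py
```

```text
{'t': 18.6, 'r': 0.246, 'z': 0.068, 'th': 5.3384, 'rad': 0.2471, 'Ftan': -2.2681, 'Frad': 7.964} [ 7.8  2.8 -1.5]
```

>>> {"method": "carry_out", "body": {
  "deltas": [
    {"travel": [0,0.015,0.037],"delta_rot": [0,0,0],"fingers": 0},
    {"travel": [0,0.003,0.037],"delta_rot": [0,0,0],"fingers": 0},
    {"travel": [0,0.002,0.037],"delta_rot": [0,0,0],"fingers": 0},
    {"travel": [0,0.001,0.037],"delta_rot": [0,0,0],"fingers": 0},
    {"travel": [0,0.001,0.03],"delta_rot": [0,0,0],"fingers": 0},
    {"travel": [0,0,0.02],"delta_rot": [0,0,0],"fingers": 0},
    {"travel": [0,0,0],"delta_rot": [0,0,0],"fingers": 0},
    {"travel": [0,0,0],"delta_rot": [0,0,0],"fingers": 0}
  ]
}}

```text
clock: 19.65
ee_pos: [0.6387, 0.0229, 0.0478]
orientation: [0.641, 0.767, 0.001, 0.0]
contact_force: [7.2, 2.9, -3.0]
opening: 0.0089
grip_force: 22.0
```

```bash
python3 chk.py
```

```text
{'t': 19.65, 'r': 0.2475, 'z': 0.0478, 'th': 0.6409, 'rad': 0.2475, 'Ftan': -3.0505, 'Frad': 7.5874} [ 7.2  2.9 -3. ]
```

>>> {"method": "carry_out", "body": {
  "deltas": [
    {"travel": [0,0.01,0.01],"delta_rot": [0,0,0],"fingers": 0},
    {"travel": [0,0.005,0.01],"delta_rot": [0,0,0],"fingers": 0},
    {"travel": [0,0,0.01],"delta_rot": [0,0,0],"fingers": 0},
    {"travel": [0,0,0],"delta_rot": [0,0,0],"fingers": 0},
    {"travel": [0,0,0],"delta_rot": [0,0,0],"fingers": 0},
    {"travel": [0,0,0],"delta_rot": [0,0,0],"fingers": 0},
    {"travel": [0,0,0],"delta_rot": [0,0,0],"fingers": 0},
    {"travel": [0,0,0],"delta_rot": [0,0,0],"fingers": 0}
  ]
}}

```text
clock: 20.7
ee_pos: [0.6388, 0.0229, 0.0446]
orientation: [0.641, 0.767, -0.001, -0.001]
contact_force: [-4.1, 0.1, -3.1]
opening: 0.0096
grip_force: 21.9
```

```bash
python3 chk.py
```

```text
{'t': 20.7, 'r': 0.2477, 'z': 0.0446, 'th': -0.0878, 'rad': 0.2477, 'Ftan': -3.1548, 'Frad': -3.9937} [-4.1  0.1 -3.1]
```

>>> {"method": "carry_out", "body": {
  "deltas": [
    {"travel": [0,-0.005,0.01],"delta_rot": [0,0,0],"fingers": 0},
    {"travel": [0,0,0.01],"delta_rot": [0,0,0],"fingers": 0},
    {"travel": [0,0,0],"delta_rot": [0,0,0],"fingers": 0},
    {"travel": [0,0,0],"delta_rot": [0,0,0],"fingers": 0},
    {"travel": [0,0,0],"delta_rot": [0,0,0],"fingers": 0},
    {"travel": [0,0,0],"delta_rot": [0,0,0],"fingers": 0},
    {"travel": [0,0,0],"delta_rot": [0,0,0],"fingers": 0},
    {"travel": [0,0,0],"delta_rot": [0,0,0],"fingers": 0}
  ]
}}

```text
clock: 21.75
ee_pos: [0.6389, 0.0229, 0.043]
orientation: [0.641, 0.767, -0.0, -0.0]
contact_force: [-4.4, 0.9, -3.3]
opening: 0.0092
grip_force: 21.9
```

```bash
python3 chk.py
```

```text
{'t': 21.75, 'r': 0.2477, 'z': 0.043, 'th': -0.4713, 'rad': 0.2477, 'Ftan': -3.31, 'Frad': -4.1603} [-4.4  0.9 -3.3]
```

>>> {"method": "carry_out", "body": {
  "deltas": [
    {"travel": [0,-0.005,0.01],"delta_rot": [0,0,0],"fingers": 0},
    {"travel": [0,0,0.01],"delta_rot": [0,0,0],"fingers": 0},
    {"travel": [0,0,0],"delta_rot": [0,0,0],"fingers": 0},
    {"travel": [0,0,0],"delta_rot": [0,0,0],"fingers": 0},
    {"travel": [0,0,0],"delta_rot": [0,0,0],"fingers": 0},
    {"travel": [0,0,0],"delta_rot": [0,0,0],"fingers": 0},
    {"travel": [0,0,0],"delta_rot": [0,0,0],"fingers": 0},
    {"travel": [0,0,0],"delta_rot": [0,0,0],"fingers": 0}
  ]
}}

```text
clock: 22.8
ee_pos: [0.639, 0.0229, 0.0413]
orientation: [0.641, 0.767, 0.0, 0.0]
contact_force: [-2.2, 4.2, -3.7]
opening: 0.0088
grip_force: 21.9
```

```bash
python3 chk.py; python3 - <<'E'
import cv2,glob,numpy as np
g=sorted(glob.glob('pics/s2[23]*.png'))[-1]; a=cv2.imread(g)
cv2.imwrite('pics/z6.png',np.hstack([cv2.resize(a[140:180,250:290],(400,400),interpolation=cv2.INTER_CUBIC),cv2.resize(a[150:250,185:285],(400,400),interpolation=cv2.INTER_CUBIC)]))
E
```

```text
{'t': 22.8, 'r': 0.2478, 'z': 0.0413, 'th': -0.8597, 'rad': 0.2478, 'Ftan': -3.7227, 'Frad': -1.3511} [-2.2  4.2 -3.7]
```

View pics/z6.png

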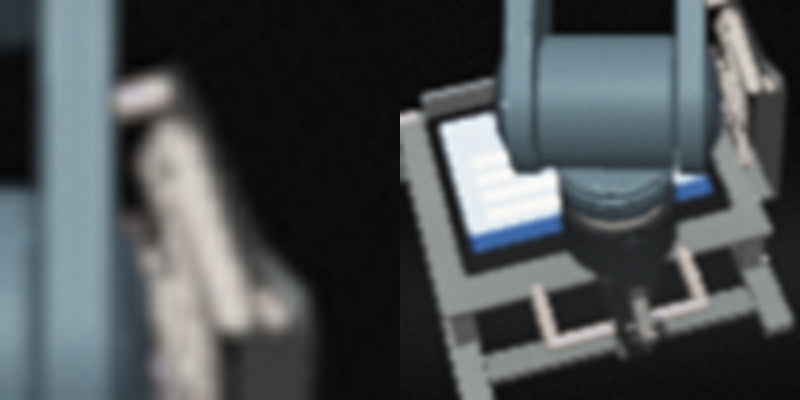

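The pawl (left panel) is partly hidden by the arm. The right panel shows the board nearly flat, with the bar at about (580,330). I'll measure the board's angle from depth.

```bash
cat > ang.py <<'E'
from h import *; from plan import u
def ang(px0=185,py0=150,s=4):
    p,d,m=shot('scene')
    mask=np.zeros((384,512),np.uint8)
    poly=np.array([(410,130),(440,110),(500,100),(545,170),(560,240),(560,280),(450,305)],float)-[400,0]
    cv2.fillPoly(mask,[(poly/s+[px0,py0]).astype(int)],1); mask=cv2.erode(mask,np.ones((3,3)))
    v,u_=np.nonzero(mask); z=d[v,u_]; ok=z>0; P=world(np.c_[u_,v][ok],z[ok],m)
    for _ in range(4):
        c=P.mean(0); V=np.linalg.svd(P-c)[2]; n=V[2]*np.sign(V[2][2]); P=P[abs((P-c)@n)<.005]
    return c,n,len(P),np.degrees(np.arctan2(-(n[:2]@u),n[2])),d
if __name__=='__main__':
    c,n,N,a,d=ang(); print('centre',c.round(4),'n',n.round(3),N,'angle',round(a,2))
    m=arm.camera_model('scene'); 
    for q in [(560,338),(590,332),(690,302)]:
        px=np.array([185+(q[0]-400)/4,150+q[1]/4]); i=px.round().astype(int); w=d[i[1]-1:i[1]+2,i[0]-1:i[0]+2]; print(q,world([px],[w[w>0].min()],m)[0].round(4))
E
python3 ang.py
```

```text
centre [ 0.5473 -0.0688  0.1146] n [ 0.248 -0.968  0.035] 190 angle -63.47
(560, 338) [ 0.6503 -0.0254  0.0722]
(590, 332) [ 0.6488 -0.0042  0.0732]
(690, 302) [0.632  0.0684 0.0721]
```

>>> {"method": "carry_out", "body": {
  "deltas": [
    {"travel": [0,0,0.01],"delta_rot": [0,0,0],"fingers": 0},
    {"travel": [0,0,0.01],"delta_rot": [0,0,0],"fingers": 0},
    {"travel": [0,0,0.01],"delta_rot": [0,0,0],"fingers": 0},
    {"travel": [0,0,0],"delta_rot": [0,0,0],"fingers": 0},
    {"travel": [0,0,0],"delta_rot": [0,0,0],"fingers": 0},
    {"travel": [0,0,0],"delta_rot": [0,0,0],"fingers": 0},
    {"travel": [0,0,0],"delta_rot": [0,0,0],"fingers": 0},
    {"travel": [0,0,0],"delta_rot": [0,0,0],"fingers": 0}
  ]
}}

```text
clock: 23.9
ee_pos: [0.6389, 0.0229, 0.0388]
orientation: [0.641, 0.767, 0.0, -0.0]
contact_force: [-5.0, 3.1, 0.6]
opening: 0.0092
grip_force: 22.2
```

```bash
python3 chk.py; python3 - <<'E'
from h import *; from plan import u,H
p,d,m=shot('scene'); q,w=np.meshgrid(np.arange(185,290),np.arange(150,250)); z=d[w,q].ravel()
P=world(np.c_[q.ravel(),w.ravel()],z,m); r=P[:,:2]-H; X=r@u; Y=r@[-u[1],u[0]]
for lo,hi in((.0,.03),(.03,.06),(.09,.12),(.12,.15),(.15,.18),(.18,.2)):
  for y0,y1 in((-.10,-.085),(.09,.115)):
    k=(X>lo)&(X<hi)&(Y>y0)&(Y<y1)&(P[:,2]>.05)&(P[:,2]<.1)&(z>0); print(lo,y0,k.sum(),np.median(P[k,2]).round(4) if k.any() else '')
E
```

```text
{'t': 23.9, 'r': 0.2477, 'z': 0.0388, 'th': -1.4291, 'rad': 0.2478, 'Ftan': 0.5273, 'Frad': -4.344} [-5.   3.1  0.6]
0.0 -0.1 38 0.0799
0.0 0.09 0 
0.03 -0.1 35 0.0787
0.03 0.09 0 
0.09 -0.1 37 0.079
0.09 0.09 4 0.0667
0.12 -0.1 40 0.0796
0.12 0.09 45 0.0691
0.15 -0.1 57 0.0774
0.15 0.09 67 0.0696
0.18 -0.1 29 0.0681
0.18 0.09 46 0.0675
```

Fz rose from −3.7 to +0.6 N, so the rests now carry the board, and depth shows it level. One more gentle millimetre, then I'll look at the pawl.

>>> {"method": "carry_out", "body": {
  "deltas": [
    {"travel": [0,-0.01,0.01],"delta_rot": [0,0,0],"fingers": 0},
    {"travel": [0,0,0],"delta_rot": [0,0,0],"fingers": 0},
    {"travel": [0,0,0],"delta_rot": [0,0,0],"fingers": 0},
    {"travel": [0,0,0],"delta_rot": [0,0,0],"fingers": 0},
    {"travel": [0,0,0],"delta_rot": [0,0,0],"fingers": 0},
    {"travel": [0,0,0],"delta_rot": [0,0,0],"fingers": 0},
    {"travel": [0,0,0],"delta_rot": [0,0,0],"fingers": 0},
    {"travel": [0,0,0],"delta_rot": [0,0,0],"fingers": 0}
  ]
}}

```text
clock: 25.0
ee_pos: [0.639, 0.0229, 0.0388]
orientation: [0.641, 0.767, 0.001, 0.001]
contact_force: [-4.8, 5.1, 2.5]
opening: 0.0093
grip_force: 22.3
```

```bash
python3 chk.py; python3 plan.py 0 24 24; python3 - <<'E'
import cv2,glob,numpy as np
g=sorted(glob.glob('pics/s2[45]*.png'))[-1]; a=cv2.imread(g)
from h import *
p,d,m=shot('top')
cv2.imwrite('pics/z7.png',np.hstack([cv2.resize(a[140:180,250:290],(400,400),interpolation=cv2.INTER_CUBIC),cv2.resize(p[210:270,215:275,::-1],(400,400),interpolation=cv2.INTER_CUBIC)]))
E
```

```text
{'t': 25.0, 'r': 0.2478, 'z': 0.0388, 'th': -1.4315, 'rad': 0.2479, 'Ftan': 2.4513, 'Frad': -3.8873} [-4.8  5.1  2.5]
1.0 y -0.000 z -0.043
2.0 y -0.001 z -0.043
3.0 y -0.002 z -0.043
4.0 y -0.003 z -0.043
5.0 y -0.003 z -0.043
6.0 y -0.004 z -0.043
7.0 y -0.005 z -0.042
8.0 y -0.006 z -0.042
9.0 y -0.006 z -0.042
10.0 y -0.007 z -0.042
11.0 y -0.008 z -0.042
12.0 y -0.009 z -0.042
13.0 y -0.009 z -0.042
14.0 y -0.010 z -0.042
15.0 y -0.011 z -0.041
16.0 y -0.011 z -0.041
17.0 y -0.012 z -0.041
18.0 y -0.013 z -0.041
19.0 y -0.014 z -0.041
20.0 y -0.014 z -0.040
21.0 y -0.015 z -0.040
22.0 y -0.016 z -0.040
23.0 y -0.016 z -0.040
24.0 y -0.017 z -0.039
```

View pics/z7.png

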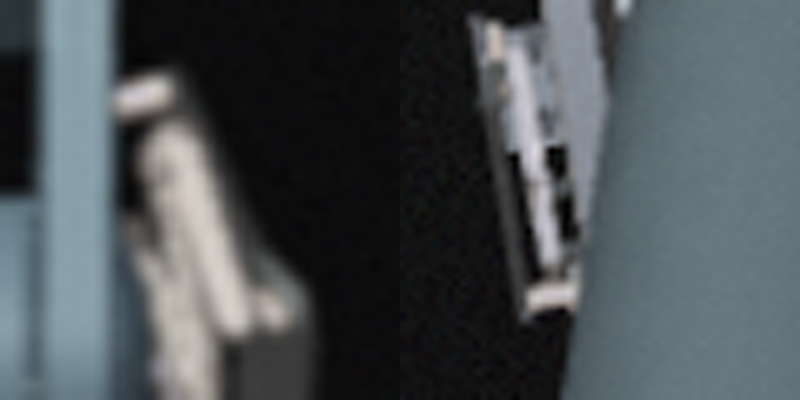

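The TCP stayed at z = 0.0388 while the push grew to 2.5 N, so the board is fully on its rests. It started on notch 4 at about 44°, roughly 4° below nominal, so notch 2 should be near 21–25° and notch 3 at 32° or more. I'll raise it to about 27–28° and ease down.

>>> {"method": "carry_out", "body": {
  "deltas": [
    {"travel": [0,-0.005,-0.02],"delta_rot": [0,0,0],"fingers": 0},
    {"travel": [0,-0.001,-0.086],"delta_rot": [0,0,0],"fingers": 0},
    {"travel": [0,-0.005,-0.086],"delta_rot": [0,0,0],"fingers": 0},
    {"travel": [0,-0.007,-0.086],"delta_rot": [0,0,0],"fingers": 0},
    {"travel": [0,-0.011,-0.084],"delta_rot": [0,0,0],"fingers": 0},
    {"travel": [0,-0.013,-0.084],"delta_rot": [0,0,0],"fingers": 0},
    {"travel": [0,-0.017,-0.084],"delta_rot": [0,0,0],"fingers": 0},
    {"travel": [0,-0.019,-0.084],"delta_rot": [0,0,0],"fingers": 0}
  ]
}}

```text
clock: 26.1
ee_pos: [0.6317, 0.0215, 0.0997]
orientation: [0.642, 0.767, 0.002, 0.002]
contact_force: [0.5, 5.2, -3.3]
opening: 0.009
grip_force: 21.6
```

>>> {"method": "carry_out", "body": {
  "deltas": [
    {"travel": [0,-0.022,-0.082],"delta_rot": [0,0,0],"fingers": 0},
    {"travel": [0,-0.025,-0.082],"delta_rot": [0,0,0],"fingers": 0},
    {"travel": [0,-0.028,-0.081],"delta_rot": [0,0,0],"fingers": 0},
    {"travel": [0,-0.031,-0.08],"delta_rot": [0,0,0],"fingers": 0},
    {"travel": [0,-0.033,-0.079],"delta_rot": [0,0,0],"fingers": 0},
    {"travel": [0,-0.036,-0.077],"delta_rot": [0,0,0],"fingers": 0},
    {"travel": [0,-0.028,-0.057],"delta_rot": [0,0,0],"fingers": 0},
    {"travel": [0,0,0],"delta_rot": [0,0,0],"fingers": 0}
  ]
}}

```text
clock: 27.1
ee_pos: [0.6118, 0.0178, 0.154]
orientation: [0.642, 0.767, 0.002, 0.002]
contact_force: [2.1, 4.6, -2.6]
opening: 0.009
grip_force: 21.2
```

```bash
sed -i 's/\.045/.0388/g; s/\[\.3952,-\.0215\]/[.3977,-.0210]/' plan.py; python3 chk.py; python3 plan.py 27.5 17.5 20; python3 -c "
import cv2,glob,numpy as np
a=cv2.imread(sorted(glob.glob('pics/s2[67]*.png'))[-1])
cv2.imwrite('pics/z8.png',np.hstack([cv2.resize(a[140:180,250:290],(400,400),interpolation=cv2.INTER_CUBIC),cv2.resize(a[120:220,190:290],(400,400),interpolation=cv2.INTER_CUBIC)]))"
```

```text
{'t': 27.1, 'r': 0.2176, 'z': 0.154, 'th': 27.8976, 'rad': 0.2462, 'Ftan': -3.624, 'Frad': 1.3764} [ 2.1  4.6 -2.6]
27.0 y 0.010 z 0.019
26.5 y 0.010 z 0.019
26.0 y 0.009 z 0.019
25.5 y 0.009 z 0.019
25.0 y 0.009 z 0.019
24.5 y 0.009 z 0.019
24.0 y 0.009 z 0.019
23.5 y 0.009 z 0.020
23.0 y 0.008 z 0.020
22.5 y 0.008 z 0.020
22.0 y 0.008 z 0.020
21.5 y 0.008 z 0.020
21.0 y 0.008 z 0.020
20.5 y 0.008 z 0.020
20.0 y 0.007 z 0.020
19.5 y 0.007 z 0.020
19.0 y 0.007 z 0.020
18.5 y 0.007 z 0.020
18.0 y 0.007 z 0.020
17.5 y 0.007 z 0.020
```

>>> {"method": "carry_out", "body": {
  "deltas": [
    {"travel": [0,0.005,0.01],"delta_rot": [0,0,0],"fingers": 0},
    {"travel": [0,0.005,0.01],"delta_rot": [0,0,0],"fingers": 0},
    {"travel": [0,0.005,0.01],"delta_rot": [0,0,0],"fingers": 0},
    {"travel": [0,0,0],"delta_rot": [0,0,0],"fingers": 0},
    {"travel": [0,0,0],"delta_rot": [0,0,0],"fingers": 0},
    {"travel": [0,0,0],"delta_rot": [0,0,0],"fingers": 0},
    {"travel": [0,0,0],"delta_rot": [0,0,0],"fingers": 0},
    {"travel": [0,0,0],"delta_rot": [0,0,0],"fingers": 0}
  ]
}}

```text
clock: 28.15
ee_pos: [0.6135, 0.0181, 0.1506]
orientation: [0.642, 0.767, 0.002, 0.002]
contact_force: [1.6, 5.0, -2.6]
opening: 0.0088
grip_force: 21.2
```

View pics/z8.png

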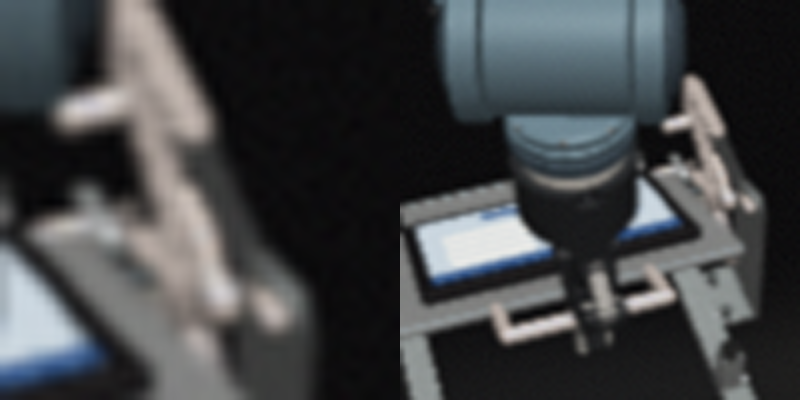

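The pawl, from (220,300) to a nose at about (175,190), now leans toward the hinge against the quadrant (left panel), so it's back in. I'll continue easing down in small steps.

>>> {"method": "carry_out", "body": {
  "deltas": [
    {"travel": [0,0.005,0.01],"delta_rot": [0,0,0],"fingers": 0},
    {"travel": [0,0.005,0.01],"delta_rot": [0,0,0],"fingers": 0},
    {"travel": [0,0.005,0.01],"delta_rot": [0,0,0],"fingers": 0},
    {"travel": [0,0,0],"delta_rot": [0,0,0],"fingers": 0},
    {"travel": [0,0,0],"delta_rot": [0,0,0],"fingers": 0},
    {"travel": [0,0,0],"delta_rot": [0,0,0],"fingers": 0},
    {"travel": [0,0,0],"delta_rot": [0,0,0],"fingers": 0},
    {"travel": [0,0,0],"delta_rot": [0,0,0],"fingers": 0}
  ]
}}

```text
clock: 29.15
ee_pos: [0.6149, 0.0184, 0.1476]
orientation: [0.642, 0.767, 0.002, 0.002]
contact_force: [1.9, 5.1, -2.9]
opening: 0.0089
grip_force: 21.2
```

>>> {"method": "carry_out", "body": {
  "deltas": [
    {"travel": [0,0.005,0.01],"delta_rot": [0,0,0],"fingers": 0},
    {"travel": [0,0.005,0.01],"delta_rot": [0,0,0],"fingers": 0},
    {"travel": [0,0.005,0.01],"delta_rot": [0,0,0],"fingers": 0},
    {"travel": [0,0,0],"delta_rot": [0,0,0],"fingers": 0},
    {"travel": [0,0,0],"delta_rot": [0,0,0],"fingers": 0},
    {"travel": [0,0,0],"delta_rot": [0,0,0],"fingers": 0},
    {"travel": [0,0,0],"delta_rot": [0,0,0],"fingers": 0},
    {"travel": [0,0,0],"delta_rot": [0,0,0],"fingers": 0}
  ]
}}

```text
clock: 30.15
ee_pos: [0.6163, 0.0187, 0.1446]
orientation: [0.641, 0.767, 0.002, 0.002]
contact_force: [1.0, 4.7, -2.4]
opening: 0.0095
grip_force: 21.2
```

>>> {"method": "carry_out", "body": {
  "deltas": [
    {"travel": [0,0.005,0.01],"delta_rot": [0,0,0],"fingers": 0},
    {"travel": [0,0.005,0.01],"delta_rot": [0,0,0],"fingers": 0},
    {"travel": [0,0.005,0.01],"delta_rot": [0,0,0],"fingers": 0},
    {"travel": [0,0,0],"delta_rot": [0,0,0],"fingers": 0},
    {"travel": [0,0,0],"delta_rot": [0,0,0],"fingers": 0},
    {"travel": [0,0,0],"delta_rot": [0,0,0],"fingers": 0},
    {"travel": [0,0,0],"delta_rot": [0,0,0],"fingers": 0},
    {"travel": [0,0,0],"delta_rot": [0,0,0],"fingers": 0}
  ]
}}

```text
clock: 31.15
ee_pos: [0.6177, 0.0189, 0.1415]
orientation: [0.641, 0.767, 0.002, 0.002]
contact_force: [0.6, 4.1, -2.6]
opening: 0.0091
grip_force: 21.2
```

>>> {"method": "carry_out", "body": {
  "deltas": [
    {"travel": [0,0.005,0.01],"delta_rot": [0,0,0],"fingers": 0},
    {"travel": [0,0.005,0.01],"delta_rot": [0,0,0],"fingers": 0},
    {"travel": [0,0.004,0.01],"delta_rot": [0,0,0],"fingers": 0},
    {"travel": [0,0,0],"delta_rot": [0,0,0],"fingers": 0},
    {"travel": [0,0,0],"delta_rot": [0,0,0],"fingers": 0},
    {"travel": [0,0,0],"delta_rot": [0,0,0],"fingers": 0},
    {"travel": [0,0,0],"delta_rot": [0,0,0],"fingers": 0},
    {"travel": [0,0,0],"delta_rot": [0,0,0],"fingers": 0}
  ]
}}

```text
clock: 32.15
ee_pos: [0.619, 0.0191, 0.1385]
orientation: [0.641, 0.767, 0.002, 0.002]
contact_force: [0.3, 4.3, -2.3]
opening: 0.0091
grip_force: 21.2
```

>>> {"method": "carry_out", "body": {
  "deltas": [
    {"travel": [0,0.005,0.01],"delta_rot": [0,0,0],"fingers": 0},
    {"travel": [0,0.005,0.01],"delta_rot": [0,0,0],"fingers": 0},
    {"travel": [0,0.004,0.01],"delta_rot": [0,0,0],"fingers": 0},
    {"travel": [0,0,0],"delta_rot": [0,0,0],"fingers": 0},
    {"travel": [0,0,0],"delta_rot": [0,0,0],"fingers": 0},
    {"travel": [0,0,0],"delta_rot": [0,0,0],"fingers": 0},
    {"travel": [0,0,0],"delta_rot": [0,0,0],"fingers": 0},
    {"travel": [0,0,0],"delta_rot": [0,0,0],"fingers": 0}
  ]
}}

```text
clock: 33.15
ee_pos: [0.6203, 0.0194, 0.1354]
orientation: [0.641, 0.767, 0.001, 0.001]
contact_force: [-0.4, 5.5, -1.8]
opening: 0.009
grip_force: 21.2
```

>>> {"method": "carry_out", "body": {
  "deltas": [
    {"travel": [0,0.004,0.01],"delta_rot": [0,0,0],"fingers": 0},
    {"travel": [0,0.004,0.01],"delta_rot": [0,0,0],"fingers": 0},
    {"travel": [0,0.004,0.01],"delta_rot": [0,0,0],"fingers": 0},
    {"travel": [0,0,0],"delta_rot": [0,0,0],"fingers": 0},
    {"travel": [0,0,0],"delta_rot": [0,0,0],"fingers": 0},
    {"travel": [0,0,0],"delta_rot": [0,0,0],"fingers": 0},
    {"travel": [0,0,0],"delta_rot": [0,0,0],"fingers": 0},
    {"travel": [0,0,0],"delta_rot": [0,0,0],"fingers": 0}
  ]
}}

```text
clock: 34.15
ee_pos: [0.6215, 0.0196, 0.1325]
orientation: [0.642, 0.767, 0.002, 0.001]
contact_force: [0.3, 5.3, -3.1]
opening: 0.0088
grip_force: 21.2
```

>>> {"method": "carry_out", "body": {
  "deltas": [
    {"travel": [0,0.004,0.01],"delta_rot": [0,0,0],"fingers": 0},
    {"travel": [0,0.004,0.01],"delta_rot": [0,0,0],"fingers": 0},
    {"travel": [0,0.004,0.01],"delta_rot": [0,0,0],"fingers": 0},
    {"travel": [0,0,0],"delta_rot": [0,0,0],"fingers": 0},
    {"travel": [0,0,0],"delta_rot": [0,0,0],"fingers": 0},
    {"travel": [0,0,0],"delta_rot": [0,0,0],"fingers": 0},
    {"travel": [0,0,0],"delta_rot": [0,0,0],"fingers": 0},
    {"travel": [0,0,0],"delta_rot": [0,0,0],"fingers": 0}
  ]
}}

```text
clock: 35.15
ee_pos: [0.6226, 0.0198, 0.1296]
orientation: [0.641, 0.767, 0.001, 0.001]
contact_force: [0.5, 5.8, -1.5]
opening: 0.0089
grip_force: 21.2
```

>>> {"method": "carry_out", "body": {
  "deltas": [
    {"travel": [0,0.004,0.01],"delta_rot": [0,0,0],"fingers": 0},
    {"travel": [0,0.004,0.01],"delta_rot": [0,0,0],"fingers": 0},
    {"travel": [0,0,0],"delta_rot": [0,0,0],"fingers": 0},
    {"travel": [0,0,0],"delta_rot": [0,0,0],"fingers": 0},
    {"travel": [0,0,0],"delta_rot": [0,0,0],"fingers": 0},
    {"travel": [0,0,0],"delta_rot": [0,0,0],"fingers": 0},
    {"travel": [0,0,0],"delta_rot": [0,0,0],"fingers": 0},
    {"travel": [0,0,0],"delta_rot": [0,0,0],"fingers": 0}
  ]
}}

```text
clock: 36.15
ee_pos: [0.6232, 0.0199, 0.1279]
orientation: [0.641, 0.767, 0.001, 0.001]
contact_force: [-1.1, 4.9, 1.5]
opening: 0.0089
grip_force: 21.4
```

>>> {"method": "carry_out", "body": {
  "deltas": [
    {"travel": [0.005,0,0.005],"delta_rot": [0,0,0],"fingers": 0},
    {"travel": [0,0,0],"delta_rot": [0,0,0],"fingers": 0},
    {"travel": [0,0,0],"delta_rot": [0,0,0],"fingers": 0},
    {"travel": [0,0,0],"delta_rot": [0,0,0],"fingers": 0},
    {"travel": [0,0,0],"delta_rot": [0,0,0],"fingers": 0},
    {"travel": [0,0,0],"delta_rot": [0,0,0],"fingers": 0},
    {"travel": [0,0,0],"delta_rot": [0,0,0],"fingers": 0},
    {"travel": [0,0,0],"delta_rot": [0,0,0],"fingers": 0}
  ]
}}

```text
clock: 37.15
ee_pos: [0.6235, 0.02, 0.1271]
orientation: [0.642, 0.767, 0.001, 0.002]
contact_force: [4.2, 4.0, 4.0]
opening: 0.0091
grip_force: 21.7
```

```bash
python3 chk.py; python3 -c "
from rig import arm
for i in range(4):
    arm.read_camera('top'); s=arm.sense(); print(s['ee_pos'].round(4),s['contact_force'].round(1))"
```

```text
{'t': 37.15, 'r': 0.2295, 'z': 0.1271, 'th': 21.0496, 'rad': 0.2459, 'Ftan': 1.9872, 'Frad': 5.964} [4.2 4.  4. ]
[0.6235 0.02   0.1271] [4.3 3.8 3.6]
[0.6235 0.02   0.1271] [3.  3.4 3.7]
[0.6235 0.02   0.1271] [3.3 3.4 4.1]
[0.6235 0.02   0.1271] [3.3 4.3 4. ]
```

The load is on the pawl at 21°, with z steady and the tool reading a small push. I'll back off a millimetre, open, and withdraw upward.

>>> {"method": "carry_out", "body": {
  "deltas": [
    {"travel": [0,0.008,-0.01],"delta_rot": [0,0,0],"fingers": 0},
    {"travel": [0,0,0],"delta_rot": [0,0,0],"fingers": 0},
    {"travel": [0,0,0],"delta_rot": [0,0,0],"fingers": 0.13},
    {"travel": [0,0,0],"delta_rot": [0,0,0],"fingers": 0.16},
    {"travel": [0,0,0],"delta_rot": [0,0,0],"fingers": 0.25},
    {"travel": [0,0,0],"delta_rot": [0,0,0],"fingers": 0.4},
    {"travel": [0,0,0],"delta_rot": [0,0,0],"fingers": 0.5},
    {"travel": [0,0,0],"delta_rot": [0,0,0],"fingers": 0.5}
  ]
}}

```text
clock: 38.4
ee_pos: [0.6227, 0.0203, 0.1269]
orientation: [0.641, 0.767, -0.0, -0.0]
contact_force: [0.3, 0.4, 0.9]
opening: 0.0425
grip_force: 0.0
```

>>> {"method": "carry_out", "body": {
  "deltas": [
    {"travel": [0,0,-0.1],"delta_rot": [0,0,0],"fingers": 0.5},
    {"travel": [0,0,-0.2],"delta_rot": [0,0,0],"fingers": 0.5},
    {"travel": [0,0,-0.3],"delta_rot": [0,0,0],"fingers": 0.5},
    {"travel": [0,0,-0.3],"delta_rot": [0,0,0],"fingers": 0.5},
    {"travel": [0,0,-0.3],"delta_rot": [0,0,0],"fingers": 0.5},
    {"travel": [0,0,0],"delta_rot": [0,0,0],"fingers": 0.5},
    {"travel": [0,0,0],"delta_rot": [0,0,0],"fingers": 0.5},
    {"travel": [0,0,0],"delta_rot": [0,0,0],"fingers": 0.5}
  ]
}}

```text
clock: 39.4
ee_pos: [0.6219, 0.0204, 0.2454]
orientation: [0.641, 0.767, -0.001, -0.001]
contact_force: [-0.0, -0.4, 0.3]
opening: 0.043
grip_force: 0.0
```

```bash
python3 chk.py; python3 - <<'E'
from h import *; from plan import u,H
for n in('scene','top'):
    p,d,m=shot(n)
    if n=='scene': cv2.imwrite('pics/z9.png',cv2.resize(p[100:260,130:330,::-1],(750,600),interpolation=cv2.INTER_CUBIC))
    v,w=np.mgrid[120:260,180:340]; z=d[v,w].ravel(); P=world(np.c_[w.ravel(),v.ravel()],z,m); r=P[:,:2]-H; X=r@u; Y=r@[-u[1],u[0]]
    k=(X>.09)&(X<.195)&(abs(Y)>.09)&(abs(Y)<.118)&(P[:,2]>.085)&(P[:,2]<.17)&(z>0)
    if k.sum()>10:
        a,b=np.polyfit(X[k],P[k,2],1); print(n,k.sum(),'board angle',np.degrees(np.arctan(a)).round(1),'res',np.std(P[k,2]-a*X[k]-b).round(4))
E
```

```text
{'t': 39.4, 'r': 0.228, 'z': 0.2454, 'th': 42.1716, 'rad': 0.3077, 'Ftan': 0.2915, 'Frad': 0.1565} [-0.  -0.4  0.3]
scene 372 board angle 16.3 res 0.0049
top 582 board angle 17.0 res 0.0056
```

View pics/z9.png

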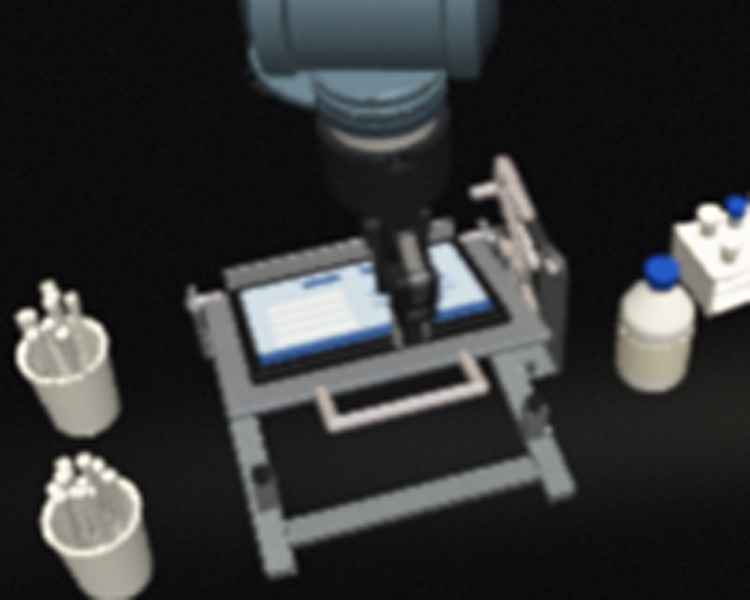

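The board rests tilted with the bar free at about (410,412), and the bystanders are where they were. That angle fit was contaminated (residual 5 mm), so I'll measure the bar's height directly.

```bash
python3 - <<'E'
from h import *; from plan import u,H
p,d,m=shot('scene')
for q in [(340,424),(380,418),(410,412),(440,404),(470,395)]:
    px=np.array([130+q[0]/3.75,100+q[1]/3.75]); i=px.round().astype(int); w=d[i[1]-1:i[1]+2,i[0]-1:i[0]+2]; X=world([px],[w[w>0].min()],m)[0]; print(X.round(4),'ang',np.degrees(np.arctan2(X[2]-.068,(X[:2]-H)@u)).round(1))
p,d,m=shot('top')
K=np.zeros((384,512),np.uint8)
v,w=np.mgrid[175:255,238:330]; z=d[v,w].ravel(); P=world(np.c_[w.ravel(),v.ravel()],z,m); r=P[:,:2]-H; X=r@u; Y=r@[-u[1],u[0]]
k=(X>.03)&(X<.2)&(abs(Y)<.12)&(P[:,2]>.07)&(P[:,2]<.17)&(z>0); Q=np.c_[X,Y,P[:,2]][k]
best=0
rng=np.random.default_rng(0)
for _ in range(500):
    t=Q[rng.choice(len(Q),3,False)]; n=np.cross(t[1]-t[0],t[2]-t[0]); L=np.linalg.norm(n)
    if L<1e-5: continue
    s=abs((Q-t[0])@n/L)<.003
    if s.sum()>best: best=s.sum(); S=s
c=Q[S].mean(0); n=np.linalg.svd(Q[S]-c)[2][2]; n*=np.sign(n[2]); print('plane',best,len(Q),'angle',np.degrees(np.arctan2(-n[0],n[2])).round(2),'roll',np.degrees(np.arctan2(n[1],n[2])).round(2))
E
```

```text
[ 0.6375 -0.0289  0.1554] ang 20.4
[ 6.342e-01 -6.000e-04  1.531e-01] ang 19.8
[0.6311 0.021  0.1523] ang 19.6
[0.6258 0.0429 0.151 ] ang 19.4
[0.6224 0.065  0.1533] ang 19.8
plane 590 1366 angle 20.21 roll 3.3
```

Both measurements give about 20–21°. That's notch 2: notch 1 can be at most about 16.5°, and notch 3 is at 32° or more. The board is stable and the robot is clear, so I'm handing in.

```bash
python3 -c "
from rig import arm
print(arm.close_job())"
```

```text
the job is handed in; nothing more can be done
None
```

The screen was lifted past the top until the pawl was thrown, lowered onto its rests, raised and eased onto the second notch (about 20–21°), then released, and the job was handed in at about 39 s; no verdict came back.

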